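# Press the cylinder spanner and gauge home in the cellar kit's foam tray

### The arm

A 7-joint arm with a two-finger parallel gripper is mounted at the origin on the work surface. World frame = base frame: x ahead of the robot, y to its left, z up, the work surface at z = 0. Lengths are in m, angles in rad, forces in N, time in s.
With the tool pointing down it reaches from about 0.4 to 0.85 m from the base axis. Payload 10.4 kg.
Tool frame: the origin (TCP) lies between the finger pads; the fingertips stand ahead of it and the grasp point (between the pads) lies 3 mm ahead of it (r.tips_ahead is the z of the fingertips in the tool frame, in m); z points along the fingers, y is the line along which they close (so a half turn about z gives the same grasp; the last joint's range is limited). The gripper opens to 87 mm and grips with 3 to 60 N. Pads are 19 mm wide; open, the fingers measure 117 mm over their backs; the gripper's body (75 mm by 190 mm) begins 51 mm behind the grasp point.
Start: joints at [-0.023, 0.332, -0.065, 1.46, 0.022, 1.35, -0.088], TCP at [0.625, 0, 0.208] pointing down, gripper open.
Joint ranges: [-2.6, 2.6], [-0.5, 2.12], [-1.47, 1.34], [0.16, 2.42], [-1.27, 4.41], [0.06, 2.06], [-2.6, 2.6]. Speed limits (rad/s): [2.22, 2.22, 2.79, 2.79, 3.14, 3.14, 3.14].

### API

Orientations are given as a unit quaternion [x, y, z, w].
In Python, from bench import telemetry, camera, get_calibration, r gives the robot as it stands.
- The arm moves only by the tool drive_tool, never from a script. Its argument "series" is one flat list of numbers, 7 for each row, row after row: the turn, a rotation vector about the tool's x, y, z in units of 5 degrees (1.0 is 5 degrees), then the shift along the tool's x, y, z in units of 40 mm (1.0 is 40 mm), then the opening, from -1 (shut) to 1 (fully open). A call has 1 to 10 rows; each row is the pose to reach, as a shift and turn from the pose commanded when the call began, along the tool's axes at that moment; what a row does not reach only later rows make up. A row lasts 1/12 s, in which the tool goes at most 41.7 mm and 7.16 degrees, less where a joint would pass 70% of its speed; a pose out of reach is approached as far as the arm can. A call with a gripper value outside its range is refused whole. The fingers move at their own pace and stop on an object; "grip_force" is the grip in N (left out, the last holds). Time passes only in rows, so rows that repeat a pose let the fingers close. It gives the time, the measured TCP pose, the force, the opening and the grip force at its end, in the units of the state.
- telemetry.read_state(): the state, without advancing time (a new reading comes with each control period).
- camera(name): name is "scene" or "side" or "wrist"; returns the picture (400x640x3 uint8, red, green, blue); there is no depth.
- get_calibration(name): a dict with "fovy" (degrees; the focal length in pixels is half the picture's height over the tangent of half this angle, whatever the lens; pixels are square), "cx", "cy" (the principal point, pixels), "xyz" and "rotation" of the camera in the world. Camera axes: x right, y up, looking along -z (the intrinsics and any distortion apply to the point x, -y, -z); pixel columns grow to the right and rows downward; lengths in m; the calibration is good to about 2 mm. The wrist camera is an equidistant fisheye: a pixel r from the principal point sees the ray r / f radians off the axis. A picture is of the moment at which its call begins: read the wrist's pose just before it. get_calibration takes no time and is no camera call; for the wrist camera it gives the pose at the moment of the call.
- r.close_job(): hands the job in; it is judged then, once.
The state is a dict: "time": time; "joint_positions": joint angles; "joint_vel": joint speeds; "joint_torque": joint torques, N m; "ee_pos": TCP position; "eef_rot": TCP orientation; "ft_force": force on the tool from outside, world axes, zero at the start; "torque": the same for the moment, N m; "width": finger opening in m; "grip_force": force on a finger pad.
Only numpy, scipy, OpenCV 4.12 (cv2) and the standard library are available. Lean on these libraries where they do the work, as an engineer would, in place of code of your own. Each camera call takes 0.05 s, during which the arm holds its last target. There are 200 camera calls.

### The job

Pack the cellar kit: put the loose gas-cylinder spanner into its own cut-out in the foam tray, the way round that the cut-out is shaped for, and press it down until it lies flush with the foam at the head and at the tail. The pressure gauge has only been left standing part-way into its cut-out: press it down flush as well. Leave the torch and the brass fitting where they are.

Things in the scene. Friction and masses are not known exactly. Their poses are not given: they have to be found in the camera images.
- tray: Aluminium tray, 270 x 190 x 38 mm high, fixed, filled with charcoal foam level with its rim. Origin at the centre of its underside, x along the 270 mm, z up. Spanner cut-out on the +y half, gauge cut-out at -y, -x, torch in a third at -y, +x. The foam grips: a tool merely laid in stays proud; each end of the spanner, and the gauge, takes roughly 8 to 15 N to press home, and then both stay down.
- spanner_pocket (a point): Middle of the spanner's cut-out at the foam's top; x towards its round head end. Spanner outline + 2 mm all round, 10 mm deep like the spanner; springy lips at its mouth, beside neck and tail, let go about 6 mm down. Shank slot 28 mm wide, to 104 mm at -x; head 64 mm across, centre 70 mm at +x. Finger notch across the middle: 48 mm along x, 44 mm out to each side, 24 mm deep.
- spanner_mid (a point): Steel open-ended spanner lying flat, 202 mm long, 10 mm thick, about 0.4 kg: point half-way up (5 mm over its underside) on its 24 mm wide shank, near the balance point. x along the shank to the round jawed head (60 mm across, centre 70 mm away; tail ends 102 mm the other way), z up. Home, it lies 5 mm under spanner_pocket, x the same way.
- spanner_head (a point): Point on the spanner's top face where shank and head join, 45 mm from spanner_mid towards the head: solid steel, good to press on.
- spanner_tail (a point): Point on the spanner's top face near its tail, 68 mm from spanner_mid away from the head: good to press on.
- gauge_face (a point): Centre of the dial face (top) of a pressure gauge lying on its back, steel case 48 mm diameter and 24 mm high, brass stem towards +x with its tip 54 mm from this point; 0.2 kg. It starts standing in its cut-out with its face about 10 mm above the foam. May be pressed anywhere on its face.
- gauge_pocket (a point): Centre of the gauge's keyhole-shaped cut-out at the level of the foam's top, 24 mm deep: when the gauge is home, gauge_face coincides with it.
- torch: Dark pocket torch, 99 mm long, 25 mm at its head, lying in its own cut-out of the tray and standing 15 mm above the foam; to be left alone. Origin under its middle, x along it.
- fitting: Brass hose-tail fitting, 28 mm wide, 38 mm high, standing; to be left alone. Origin under its centre.
Things that resemble listed ones, but are neither listed nor needed, are in the scene too. Leave any red look-alike of the part that bears gauge_face alone. Of the things that look like the part that bears spanner_mid, take the one that is farthest to the robot's right at the start.

How it is judged:
By the outcome, as a careful person would: the job done as asked, in the order asked, and still so for the second after the job is handed in, with the robot touching nothing.
It also fails if it takes over 48 s, if anything falls off the work surface, if the arm or the gripper's body presses on something with over 40 N, if the wrist force passes 120 N, or if a joint passes its speed limit or range.

## Working session

There is one attempt and no reset: what is moved stays moved. The work goes in short steps, Python scripts to look and compute and a tool call to move; the robot and the scene stay as the last step left them, time stands still between calls to the robot, and variables do not carry over. Pictures are saved under pics/ and viewed, at most 10 in all, crops included, and the job is handed in when it is done.

Besides the shell and the picture viewer there is one more tool, called after ">>>" by a JSON object that holds its "method" and its "body". drive_tool: Moves the arm, as the interface text tells. Its arguments: {"type":"object","properties":{"series":{"type":"array"},"grip_force":{"type":"number"}},"required":["series"]}

```bash
mkdir -p pics; ls; cat > h.py <<'E'
import numpy as np, cv2
from scipy.spatial.transform import Rotation as R
from bench import telemetry, camera, get_calibration, r
def rot(c):
    a=np.array(c["rotation"],float)
    return a if a.shape==(3,3) else R.from_quat(a.ravel()).as_matrix()
def ray(c,u,v,fish=False):
    f=200/np.tan(np.radians(c["fovy"])/2); x=(u-c["cx"])/f; y=(v-c["cy"])/f
    if fish:
        t=np.hypot(x,y); s=np.sin(t)/t if t>1e-9 else 1; d=np.array([x*s,-y*s,-np.cos(t)])
    else: d=np.array([x,-y,-1.])
    return np.array(c["xyz"]),rot(c)@d
def onz(c,u,v,z,fish=False):
    o,d=ray(c,u,v,fish); return o+d*(z-o[2])/d[2]
def proj(c,p,fish=False):
    f=200/np.tan(np.radians(c["fovy"])/2); q=rot(c).T@(np.array(p)-np.array(c["xyz"])); x,y,z=q[0],-q[1],-q[2]
    if fish:
        h=np.hypot(x,y); t=np.arctan2(h,z); return c["cx"]+f*t*x/h, c["cy"]+f*t*y/h
    return c["cx"]+f*x/z, c["cy"]+f*y/z
E
python3 - <<'E'
from h import *
print(r.tips_ahead, telemetry.read_state())
for n in ("scene","side","wrist"):
    c=get_calibration(n); print(n,c); im=camera(n); cv2.imwrite(f"pics/{n}0.png",im[:,:,::-1])
E
```

```text
pics
0.022 {'time': 0.0, 'joint_positions': array([-0.02258879,  0.33291615, -0.06471967,  1.46096013,  0.02158844,
        1.34989186, -0.08847236]), 'joint_vel': array([-7.77074598e-04,  1.23150256e-03,  1.25794488e-03,  1.25508119e-05,
       -9.49179526e-04,  9.31518029e-04,  3.48916043e-04]), 'joint_torque': array([-1.20520472e-04, -6.23245955e+01,  2.44190963e-02, -3.89891267e+01,
       -6.13984605e-02,  3.97891912e-02,  1.87085252e-04]), 'ee_pos': array([6.24582223e-01, 1.67228396e-06, 2.07417370e-01]), 'eef_rot': array([ 7.07087542e-01,  7.07125632e-01, -5.40939694e-04, -5.05248813e-04]), 'ft_force': array([ 0.4429462 , -0.39980653, -0.19984318]), 'torque': array([ 0.01635459,  0.02186816, -0.05721965]), 'grip_force': 0.0, 'width': 0.08679078846598459}
scene {'fovy': 55.35512791430104, 'cx': 319.5900828317177, 'cy': 197.52693841694395, 'xyz': array([1.02662069, 0.15568236, 0.70433974]), 'rotation': array([0.1659317 , 0.23045738, 0.78151874, 0.55550385])}
side {'fovy': 54.78587967834318, 'cx': 319.39974543569986, 'cy': 203.70494331632565, 'xyz': array([0.53657405, 0.58069186, 0.40630382]), 'rotation': array([-0.0444557 ,  0.50031557,  0.86012222, -0.0888695 ])}
wrist {'fovy': 65.70646984690485, 'cx': 318.8290076417966, 'cy': 200.7939634577186, 'xyz': array([0.62494927, 0.08351071, 0.38425554]), 'rotation': array([-1.52651994e-01,  4.27853296e-04,  2.92815837e-04,  9.88279869e-01])}
```

View pics.

View pics/scene0.png

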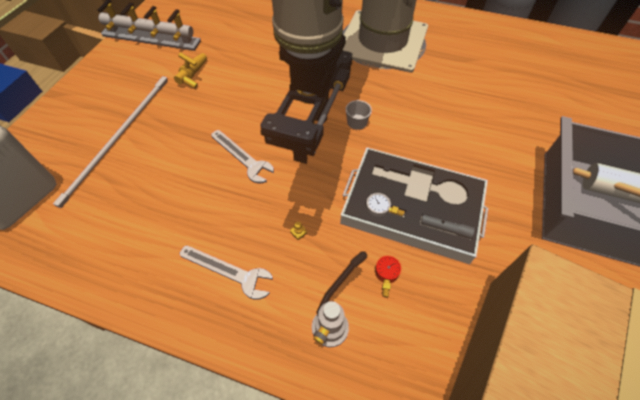

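View pics/wrist0.png

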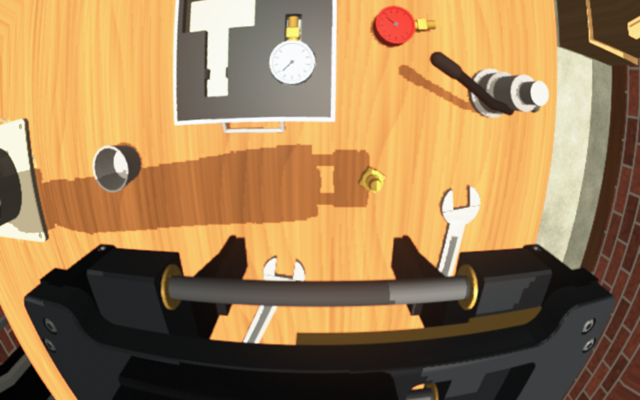

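View pics/side0.png

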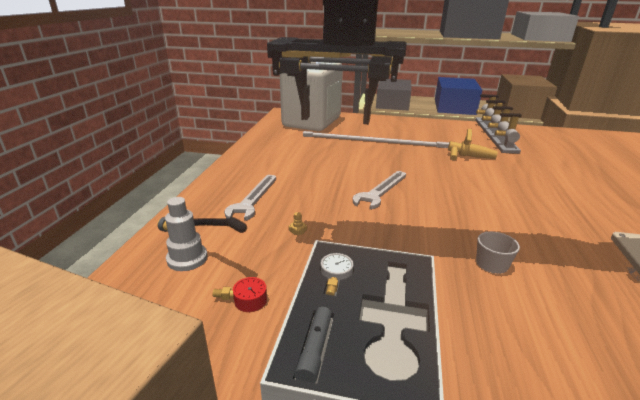

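The scene view shows two silver spanners: A, nearer the robot, from (213,133) to (262,172), and B, farther out, from (183,252) to (262,285). The tray is at (415,205), with the spanner cut-out's head end at (453,190). The white gauge is at (378,203), the red look-alike at (388,268) and the brass fitting at (298,230).

```bash
cat > m.py <<'E'
from h import *
def blobs(im,c,fish,z,lo,hi,amin,roi=None):
    hsv=cv2.cvtColor(im,cv2.COLOR_RGB2HSV); m=cv2.inRange(hsv,lo,hi)
    if roi: k=np.zeros_like(m); k[roi[1]:roi[3],roi[0]:roi[2]]=255; m&=k
    out=[]
    for q in cv2.findContours(m,cv2.RETR_EXTERNAL,cv2.CHAIN_APPROX_NONE)[0]:
        if cv2.contourArea(q)<amin: continue
        P=np.array([onz(c,u,v,z,fish)[:2] for u,v in q[:,0]]); out.append((q,P))
    return out
def spanner(P):
    (cx,cy),(w,h),a=cv2.minAreaRect((P*1000).astype(np.float32))
    mu=np.array([cx,cy]); b=np.radians(a if w>h else a+90); d=np.array([np.cos(b),np.sin(b)]); n=np.array([-d[1],d[0]])
    s=(P*1000-mu)@d; t=(P*1000-mu)@n
    if np.ptp(t[s>0])<np.ptp(t[s<0]): d=-d;n=-n;s=-s;t=-t
    # shank centreline from the middle of the edges
    ts=np.array([(t[(abs(s-k)<4)].max()+t[(abs(s-k)<4)].min())/2 for k in range(-85,11,8) if (abs(s-k)<4).sum()>1]); ks=np.array([k for k in range(-85,11,8) if (abs(s-k)<4).sum()>1])
    p=np.polyfit(ks,ts,1); ang=np.arctan2(d[1],d[0])+np.arctan(p[0])
    d2=np.array([np.cos(ang),np.sin(ang)]); o=mu+n*p[1]; s2=(P*1000-o)@d2
    mid=o+d2*(s2.min()+102)
    return mid/1000,np.degrees(ang),np.ptp(s2),max(w,h),min(w,h)
E
python3 - <<'E'
from m import *
im=camera("scene"); c=get_calibration("scene")
for q,P in blobs(im,c,False,0.010,(0,0,110),(179,70,255),150):
    x,y,w,h=cv2.boundingRect(q); print((x,y,w,h),P.mean(0).round(3),end=' ')
    try: print(spanner(P))
    except Exception as e: print('-')
for n in [(378,203),(453,190),(383,173),(420,185),(367,151),(487,181),(473,256),(343,214)]: print(n,onz(c,*n,0.038).round(3))
print('fit',onz(c,298,236,0).round(3))
ci=im[110:310,160:360]; cv2.imwrite("pics/crop1.png",cv2.resize(ci[:,:,::-1],(600,600),interpolation=cv2.INTER_CUBIC))
E
```

```text
(313, 301, 35, 46) [0.852 0.118] (array([0.79115978, 0.08400356]), np.float64(-143.34540910951003), np.float64(77.70722377891525), 69.88988494873047, 66.1377944946289)
(0, 289, 279, 111) [ 1.033 -0.207] (array([ 1.00679671, -0.02653304]), np.float64(-80.18714529092168), np.float64(554.0160369869163), 561.9798583984375, 147.3396453857422)
(180, 246, 92, 53) [ 0.817 -0.095] (array([ 0.81571184, -0.10720756]), np.float64(85.38117548654013), np.float64(199.06788955517595), 197.27102661132812, 58.68076705932617)
(592, 163, 48, 37) [0.341 0.628] (array([0.34656072, 0.58054856]), np.float64(-76.90883506542792), np.float64(117.47051761143562), 102.87332153320312, 80.58926391601562)
(341, 148, 147, 112) [0.538 0.197] (array([0.53055433, 0.15731377]), np.float64(89.65825819990985), np.float64(301.3490224145337), 301.1944580078125, 205.64930725097656)
(212, 131, 61, 51) [ 0.555 -0.19 ] (array([ 0.54821808, -0.2034259 ]), np.float64(65.12606120751687), np.float64(197.8179157499705), 198.139892578125, 56.21519088745117)
(561, 117, 79, 113) [0.312 0.569] (array([0.38746046, 0.54301389]), np.float6
[... 516 characters left out ...]
76356459465), np.float64(225.82513261506523), 229.68426513671875, 96.35875701904297)
(343, 12, 17, 28) [-0.028 -0.1  ] (array([-0.00354908, -0.0909817 ]), np.float64(7.86505884995085), np.float64(146.6548377072395), 146.92701721191406, 37.668033599853516)
(98, 12, 92, 22) [ 0.174 -0.713] (array([ 0.17929397, -0.76859811]), np.float64(95.30094352165702), np.float64(310.7602002059922), 310.6925048828125, 44.779544830322266)
(378, 203) [0.59  0.134 0.038]
(453, 190) [0.506 0.276 0.038]
(383, 173) [0.512 0.125 0.038]
(420, 185) [0.516 0.208 0.038]
(367, 151) [0.463 0.076 0.038]
(487, 181) [0.459 0.342 0.038]
(473, 256) [0.646 0.334 0.038]
(343, 214) [0.639 0.074 0.038]
fit [ 0.698 -0.003  0.   ]
```

View pics/crop1.png

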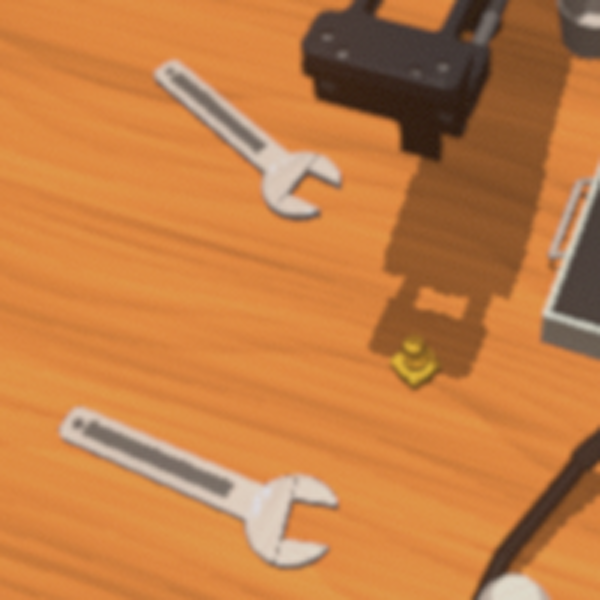

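The crop confirms two complete spanners. A is at scene (240,155) with its midpoint at world (0.549,-0.203). B is at scene (225,272) with y = -0.107. A is farther to the robot's right, so I'll take A. Its head points towards +65°.

>>> {"method": "drive_tool", "body": {"series": [0,0,1.4,-0.9,-0.3,0.3,0.4,0,0,2.8,-1.8,-0.6,0.6,0.4,0,0,4.2,-2.7,-1.0,1.0,0.4,0,0,5,-3.6,-1.3,1.4,0.4,0,0,5,-4.4,-1.6,1.7,0.4,0,0,5,-5.1,-1.9,2.0,0.4,0,0,5,-5.1,-1.9,2.0,0.4], "grip_force": 20}}

```text
time: 0.78
ee_pos: [0.5443, -0.2113, 0.1257]
eef_rot: [0.846, 0.534, -0.003, -0.0]
ft_force: [-0.6, -0.0, -0.1]
width: 0.0614
grip_force: 0.0
```

```bash
python3 - <<'E'
from m import *
s=telemetry.read_state(); print(s["time"],s["ee_pos"],R.from_quat(s["eef_rot"]).as_matrix().round(3),s["width"])
c=get_calibration("wrist"); im=camera("wrist"); cv2.imwrite("pics/w1.png",im[:,:,::-1])
for q,P in blobs(im,c,True,0.010,(0,0,110),(179,70,255),300):
    print(cv2.boundingRect(q),P.mean(0).round(3))
c=get_calibration("side"); im=camera("side"); cv2.imwrite("pics/s1.png",im[:,:,::-1])
for q,P in blobs(im,c,False,0.010,(0,0,110),(179,70,255),150,(330,160,420,215)):
    print(cv2.boundingRect(q),spanner(P))
c=get_calibration("scene"); im=camera("scene")
for q,P in blobs(im,c,False,0.010,(0,0,110),(179,70,255),150,(205,120,280,190)):
    print(cv2.boundingRect(q),spanner(P))
E
```

```text
0.7833 [ 0.54428471 -0.21128649  0.12574   ] [[ 0.431  0.902 -0.005]
 [ 0.902 -0.431 -0.002]
 [-0.004 -0.003 -1.   ]] 0.06136796581436324
(581, 315, 59, 85) [ 1.049 -0.968]
(400, 286, 34, 17) [ 0.595 -0.374]
(0, 173, 39, 116) [ 0.054 -0.053]
(287, 86, 63, 192) [ 0.551 -0.195]
(43, 63, 37, 58) [0.317 0.04 ]
(593, 0, 47, 302) [ 0.99  -0.358]
(497, 0, 44, 98) [ 0.81  -0.156]
(353, 171, 53, 38) (array([ 0.54404205, -0.20747326]), np.float64(65.65092036424971), np.float64(206.60435946950923), 205.14601135253906, 61.31779861450195)
(212, 131, 61, 51) (array([ 0.54820232, -0.2034193 ]), np.float64(65.0538493328473), np.float64(197.8334888292077), 198.139892578125, 56.21519088745117)
```

View pics/w1.png

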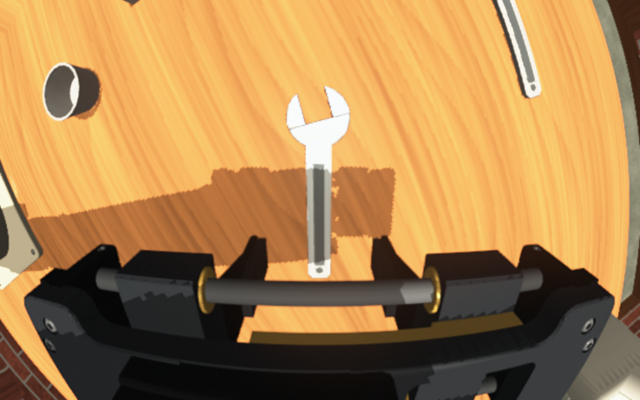

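The wrist view shows the whole of spanner A between the fingers, with its jaws at (318,110) and its tail at (318,275). I'll measure it from this image.

```bash
python3 - <<'E'
from m import *
s=telemetry.read_state(); c=get_calibration("wrist"); im=camera("wrist")
for q,P in blobs(im,c,True,0.010,(0,0,75),(179,70,255),300,(260,70,372,285)):
    x,y,w,h=cv2.boundingRect(q); 
    if h<120: continue
    sp=spanner(P); print((x,y,w,h),sp)
    M=R.from_quat(s["eef_rot"]).as_matrix()
    d=M.T@(np.r_[sp[0],0.026]-s["ee_pos"]); print(s["ee_pos"],d/0.04, 'tool x ang',np.degrees(np.arctan2(M[1,0],M[0,0])))
E
```

```text
(286, 97, 63, 185) (array([ 0.54692609, -0.20439528]), np.float64(64.72073251709934), np.float64(195.7366835560539), 195.61207580566406, 58.88246154785156)
[ 0.5490949  -0.20366337  0.12822758] [-0.04064946 -0.04077303  2.55568176] tool x ang 64.98246641425371
```

>>> {"method": "drive_tool", "body": {"series": [0,0,0,0,-0.05,0.9,0.4,0,0,0,0,-0.05,1.8,0.4,0,0,0,0,-0.05,2.4,0.4,0,0,0,0,-0.05,2.58,0.4,0,0,0,0,-0.05,2.58,0.4,0,0,0,0,-0.05,2.58,-1,0,0,0,0,-0.05,2.58,-1,0,0,0,0,-0.05,2.58,-1,0,0,0,0,-0.05,2.58,-1,0,0,0,0,-0.05,2.58,-1], "grip_force": 40}}

```text
time: 1.82
ee_pos: [0.5478, -0.2033, 0.0261]
eef_rot: [0.843, 0.537, 0.001, 0.001]
ft_force: [-0.9, 0.7, -0.3]
width: 0.0354
grip_force: 0.0
```

>>> {"method": "drive_tool", "body": {"series": [0,0,0,0,0,0,-1,0,0,0,0,0,0,-1,0,0,0,0,0,0,-1,0,0,0,0,0,0,-1,0,0,0,0,0,-0.5,-1,0,0,0,0,0,-1.2,-1,0,0,0,0,0,-2,-1,0,0,0,0,0,-2.6,-1,0,0,0,0,0,-2.6,-1], "grip_force": 40}}

```text
time: 2.57
ee_pos: [0.5499, -0.2041, 0.1346]
eef_rot: [0.843, 0.537, 0.003, 0.003]
ft_force: [1.2, -1.2, -0.2]
width: 0.0006
grip_force: 0.0
```

```bash
cat > held.py <<'E'
from m import *
s=telemetry.read_state(); c=get_calibration("wrist"); im=camera("wrist"); cv2.imwrite("pics/w2.png",im[:,:,::-1])
M=R.from_quat(s["eef_rot"]).as_matrix(); print(s["time"],s["ee_pos"],s["width"],s["grip_force"],s["ft_force"])
ztop=s["ee_pos"][2]-0.016
for q,P in blobs(im,c,True,ztop,(0,0,75),(179,70,255),300,(260,30,380,300)):
    t=np.array([M.T@(np.r_[p,ztop]-s["ee_pos"]) for p in P])*1000
    print(cv2.boundingRect(q),'tool x',t[:,0].min().round(1),t[:,0].max().round(1),'y',t[:,1].min().round(1),t[:,1].max().round(1))
    for k in range(int(t[:,0].min())+5,int(t[:,0].max()),10):
        j=abs(t[:,0]-k)<4; print(k,t[j,1].min().round(1),t[j,1].max().round(1),end=' | ')
    print()
E
python3 held.py
```

```text
2.5667 [ 0.54994018 -0.20408413  0.13463779] 0.0005923945270944098 0.0 [ 1.1794383  -1.24183918 -0.17928276]
(285, 97, 61, 142) tool x -4.0 89.1 y -21.0 16.3
1 -9.9 5.0 | 11 -9.8 4.9 | 21 -9.7 4.8 | 31 -10.1 4.7 | 41 -10.0 5.3 | 51 -11.7 6.5 | 61 -19.7 15.1 | 71 -20.9 16.3 | 81 -20.2 15.0 |
```

View pics/w2.png

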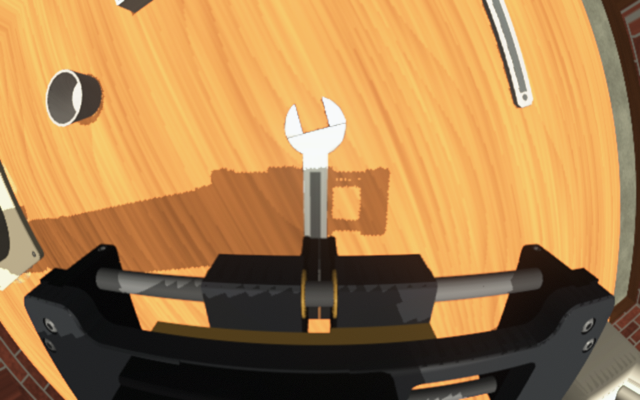

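The fingers closed on nothing: the width is 0 and the spanner is still on the table at (318,170). I'll check whether it moved.

```bash
python3 - <<'E'
from m import *
c=get_calibration("scene"); im=camera("scene")
for q,P in blobs(im,c,False,0.010,(0,0,110),(179,70,255),150,(205,120,280,190)):
    print(cv2.boundingRect(q),spanner(P))
c=get_calibration("side"); im=camera("side")
for q,P in blobs(im,c,False,0.010,(0,0,110),(179,70,255),150,(330,160,420,215)):
    print(cv2.boundingRect(q),spanner(P))
s=telemetry.read_state();c=get_calibration("wrist"); im=camera("wrist"); M=R.from_quat(s["eef_rot"]).as_matrix(); print(s["time"],s["ee_pos"])
for q,P in blobs(im,c,True,0.01,(0,0,75),(179,70,255),300,(260,30,380,236)):
    t=np.array([M.T@(np.r_[p,0.01]-s["ee_pos"]) for p in P])*1000
    for k in range(int(t[:,0].min())+5,int(t[:,0].max()),10):
        j=abs(t[:,0]-k)<4; print(k,t[j,1].min().round(1),t[j,1].max().round(1),end=' | ')
    print(t.max(0))
E
```

```text
(212, 131, 61, 51) (array([ 0.54818075, -0.20340974]), np.float64(64.98647548227967), np.float64(197.84773517765618), 198.139892578125, 56.21519088745117)
(353, 171, 53, 38) (array([ 0.54351239, -0.20725054]), np.float64(65.77457837985136), np.float64(206.5961332731381), 205.14601135253906, 61.31779861450195)
2.7167 [ 0.54693936 -0.2030351   0.12859564]
-42 -11.0 11.8 | -32 -10.9 11.7 | -22 -10.8 12.5 | -12 -10.7 12.4 | -2 -10.6 12.3 | 8 -10.5 12.2 | 18 -11.4 12.1 | 28 -11.3 12.0 | 38 -17.9 18.6 | 48 -25.5 26.1 | 58 -28.3 29.8 | 68 -28.2 29.8 | 78 -27.1 27.7 | 88 -21.3 21.9 | [ 93.05118046  29.79459673 118.6066098 ]
```

>>> {"method": "drive_tool", "body": {"series": [0,0,0,-0.1,0,0.3,0,0,0,0,-0.1,0,0.6,0,0,0,0,-0.1,0,0.9,0,0,0,0,-0.1,0,1.2,0,0,0,0,-0.1,0,1.5,0,0,0,0,-0.1,0,1.8,0,0,0,0,-0.1,0,1.8,0,0,0,0,-0.1,0,2.2,0,0,0,0,-0.1,0,2.5,0,0,0,0,-0.1,0,2.62,0]}}

```text
time: 3.6
ee_pos: [0.5446, -0.2064, 0.0225]
eef_rot: [0.843, 0.537, -0.001, -0.001]
ft_force: [-0.6, -0.5, -0.1]
width: 0.043
grip_force: 0.0
```

>>> {"method": "drive_tool", "body": {"series": [0,0,0,0,0,0,-1,0,0,0,0,0,0,-1,0,0,0,0,0,0,-1,0,0,0,0,0,0,-1,0,0,0,0,0,0,-1,0,0,0,0,0,0,-1,0,0,0,0,0,0,-1], "grip_force": 50}}

```text
time: 4.18
ee_pos: [0.5457, -0.2068, 0.0245]
eef_rot: [0.843, 0.537, 0.0, 0.0]
ft_force: [-0.1, -0.2, 0.1]
width: 0.0053
grip_force: 0.0
```

The fingers closed on nothing again, so I'll look at the tips from the side.

```bash
python3 - <<'E'
from m import *
s=telemetry.read_state(); print(s["ee_pos"],s["width"])
a=camera("side"); cs=get_calibration("side"); b=camera("scene"); cc=get_calibration("scene")
M=R.from_quat(s["eef_rot"]).as_matrix(); tip=s["ee_pos"]+M[:,2]*0.022
print(proj(cs,tip),proj(cc,tip),proj(cs,[.547,-.204,.01]))
A=cv2.resize(a[110:230,310:450],None,fx=4,fy=4)[:,:400*2]; B=cv2.resize(b[90:210,190:330],None,fx=4,fy=4)
cv2.imwrite("pics/sb.png",cv2.resize(np.vstack([A,B]),(500,600))[:,:,::-1])
E
```

```text
[ 0.54566546 -0.2067871   0.02454763] 0.005292630847510211
(np.float64(381.93865956052247), np.float64(189.95574280312923)) (np.float64(240.32441353742382), np.float64(155.63578683264512)) (np.float64(381.5792393993729), np.float64(187.51856359466157))
```

View pics/sb.png

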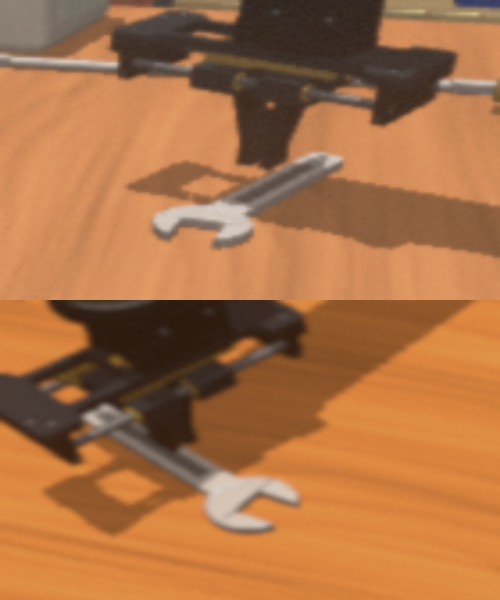

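The tips hang clearly above the spanner, at side pixel ≈(384,176) where (382,190) was predicted. I'll triangulate them.

```bash
python3 - <<'E'
from m import *
s=telemetry.read_state()
a=camera("side"); cs=get_calibration("side"); b=camera("scene"); cc=get_calibration("scene")
def tip(im,roi):
    m=(cv2.cvtColor(im,cv2.COLOR_RGB2HSV)[:,:,2]<70).astype(np.uint8)
    x0,y0,x1,y1=roi; return m[y0:y1,x0:x1]
for im,roi in((a,(365,145,400,192)),(b,(225,125,260,165))):
    m=tip(im,roi); 
    for v in range(m.shape[0]):
        u=np.where(m[v])[0]
        if v>m.shape[0]-32 and len(u): print(v+roi[1],u.min()+roi[0],u.max()+roi[0],end='; ')
    print()
o1,d1=ray(cs,384,176); o2,d2=ray(cc,242,148)
k=np.linalg.lstsq(np.c_[d1,-d2],o2-o1,rcond=None)[0]; print(o1+d1*k[0],o2+d2*k[1],s["ee_pos"])
cw=get_calibration("wrist"); M=R.from_quat(s["eef_rot"]).as_matrix(); print(M.T@(cw["xyz"]-s["ee_pos"]))
E
```

```text
161 380 389; 162 379 389; 163 379 389; 164 385 388; 165 379 388; 166 379 387; 167 379 388; 168 382 388; 169 385 387; 170 384 388; 171 385 385; 173 385 385; 
134 230 242; 135 230 242; 136 231 242; 137 231 242; 138 231 242; 139 231 242; 140 231 242; 141 232 242; 142 232 242; 143 232 243; 144 232 243; 145 232 243; 146 233 243; 147 234 241; 148 235 239; 149 236 239; 150 237 238; 
[ 0.54426446 -0.19646386  0.04243834] [ 0.54865495 -0.19444971  0.03822925] [ 0.5455978  -0.20675561  0.02440909]
[ 8.35041309e-02 -1.54115270e-05 -1.76611678e-01]
```

The tips are really about 30 mm higher than the model predicts. I'll open the gripper and descend in small steps, watching the force.

>>> {"method": "drive_tool", "body": {"series": [0,0,0,0,0,0,0,0,0,0,0,0,0,0,0,0,0,0,0,0,0,0,0,0,0,0,0,0,0,0,0,0,0,0,0,0,0,0,0,0,0,0,0,0,0,0,0,0.1,0,0,0,0,0,0,0.2,0,0,0,0,0,0,0.3,0,0,0,0,0,0,0.3,0]}}

```text
time: 5.22
ee_pos: [0.5448, -0.2065, 0.011]
eef_rot: [0.843, 0.537, -0.001, -0.001]
ft_force: [-0.5, 0.5, -0.5]
width: 0.0434
grip_force: 0.0
```

>>> {"method": "drive_tool", "body": {"series": [0,0,0,0,0,0.05,0,0,0,0,0,0,0.1,0,0,0,0,0,0,0.1,0]}}

```text
time: 5.47
ee_pos: [0.5453, -0.2067, 0.0078]
eef_rot: [0.843, 0.537, -0.0, -0.0]
ft_force: [-0.2, -0.5, -0.1]
width: 0.0438
grip_force: 0.0
```

>>> {"method": "drive_tool", "body": {"series": [0,0,0,0,0,0.06,0,0,0,0,0,0,0.12,0,0,0,0,0,0,0.12,0]}}

```text
time: 5.72
ee_pos: [0.5453, -0.2067, 0.003]
eef_rot: [0.843, 0.537, -0.0, -0.0]
ft_force: [-0.5, 0.3, -0.3]
width: 0.0433
grip_force: 0.0
```

>>> {"method": "drive_tool", "body": {"series": [0,0,0,0,0,0.05,0,0,0,0,0,0,0.1,0,0,0,0,0,0,0.1,0]}}

```text
time: 5.97
ee_pos: [0.5453, -0.2067, -0.001]
eef_rot: [0.843, 0.537, -0.0, -0.0]
ft_force: [-0.6, 0.7, -0.2]
width: 0.0438
grip_force: 0.0
```

>>> {"method": "drive_tool", "body": {"series": [0,0,0,0,0,0.05,0,0,0,0,0,0,0.1,0,0,0,0,0,0,0.1,0]}}

```text
time: 6.22
ee_pos: [0.5453, -0.2067, -0.005]
eef_rot: [0.843, 0.537, -0.0, -0.0]
ft_force: [0.0, 0.1, 0.7]
width: 0.0437
grip_force: 0.0
```

>>> {"method": "drive_tool", "body": {"series": [0,0,0,0,0,0.05,0,0,0,0,0,0,0.08,0,0,0,0,0,0,0.08,0]}}

```text
time: 6.47
ee_pos: [0.5454, -0.2067, -0.0081]
eef_rot: [0.843, 0.537, -0.0, -0.0]
ft_force: [-0.4, -0.4, 0.2]
width: 0.0436
grip_force: 0.0
```

```bash
python3 - <<'E'
from m import *
s=telemetry.read_state(); print(s["ee_pos"],s["ft_force"],s["joint_positions"])
a=camera("side"); b=camera("scene")
A=cv2.resize(a[130:230,320:440],None,fx=4,fy=4); B=cv2.resize(b[100:200,180:300],None,fx=4,fy=4)
cv2.imwrite("pics/sb2.png",cv2.resize(np.vstack([A,B]),(360,600))[:,:,::-1])
E
```

```text
[ 0.54535952 -0.20667979 -0.00806532] [-0.43833532 -0.3635256   0.20954278] [ 0.2144505   0.45394753  0.08442396  1.7883494  -0.04720806  0.90161749
 -0.116618  ]
```

View pics/sb2.png

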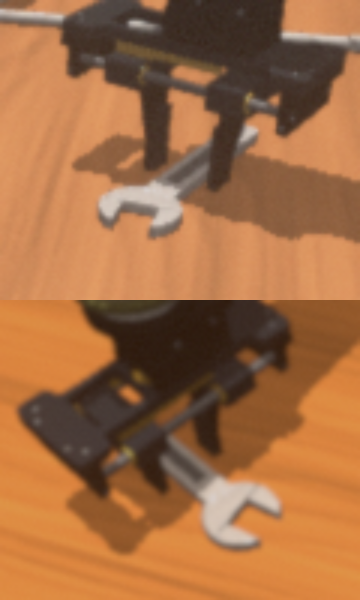

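The fingers now straddle the shank with their tips near the table. I'll go on down to light contact.

>>> {"method": "drive_tool", "body": {"series": [0,0,0,0,0,0.05,0,0,0,0,0,0,0.05,0]}}

```text
time: 6.73
ee_pos: [0.5454, -0.2067, -0.01]
eef_rot: [0.843, 0.537, -0.0, -0.0]
ft_force: [-0.2, 0.3, 0.4]
width: 0.0432
grip_force: 0.0
```

>>> {"method": "drive_tool", "body": {"series": [0,0,0,0,0,0.05,0,0,0,0,0,0,0.05,0]}}

```text
time: 6.9
ee_pos: [0.5453, -0.2067, -0.0121]
eef_rot: [0.843, 0.537, -0.0, -0.0]
ft_force: [0.2, 0.2, 0.2]
width: 0.0434
grip_force: 0.0
```

>>> {"method": "drive_tool", "body": {"series": [0,0,0,0,0,0.05,0,0,0,0,0,0,0.05,0]}}

```text
time: 7.07
ee_pos: [0.5456, -0.2068, -0.0137]
eef_rot: [0.843, 0.537, 0.0, 0.0]
ft_force: [0.2, -0.1, 0.2]
width: 0.0434
grip_force: 0.0
```

>>> {"method": "drive_tool", "body": {"series": [0,0,0,0,0,0.04,0,0,0,0,0,0,0.04,0]}}

```text
time: 7.23
ee_pos: [0.5457, -0.2068, -0.0139]
eef_rot: [0.843, 0.537, 0.0, -0.0]
ft_force: [-8.0, 2.5, 18.2]
width: 0.0439
grip_force: 9.3
```

Contact is at reported z = -0.0137, so the true tip height is reported z + 0.0137. I'll back up 2 mm and grip.

>>> {"method": "drive_tool", "body": {"series": [0,0,0,0,0,-0.1,0,0,0,0,0,0,-0.1,-1,0,0,0,0,0,-0.1,-1,0,0,0,0,0,-0.1,-1,0,0,0,0,0,-0.1,-1,0,0,0,0,0,-0.1,-1,0,0,0,0,0,-0.1,-1,0,0,0,0,0,-0.1,-1], "grip_force": 50}}

```text
time: 7.9
ee_pos: [0.5453, -0.2067, -0.0117]
eef_rot: [0.843, 0.537, -0.0, -0.0]
ft_force: [0.0, -0.2, -3.3]
width: 0.0233
grip_force: 50.0
```

Gripped: width 23.3 mm, 50 N. I'll lift and move beside the tray for a close look.

>>> {"method": "drive_tool", "body": {"series": [0,0,0,0,0,-0.5,-1,0,0,0,0,0,-1.2,-1,0,0,0,0,0,-2,-1,0,0,-0.5,0.6,-0.2,-2.8,-1,0,0,-1.2,1.4,-0.4,-3.2,-1,0,0,-1.8,2.3,-0.6,-3.5,-1,0,0,-2.4,3.2,-0.8,-3.5,-1,0,0,-3,4.1,-1.1,-3.5,-1]}}

```text
time: 8.57
ee_pos: [0.5756, -0.0383, 0.1295]
eef_rot: [0.765, 0.643, 0.001, 0.001]
ft_force: [0.7, -0.5, -4.2]
width: 0.0235
grip_force: 50.0
```

>>> {"method": "drive_tool", "body": {"series": [0,0,-1,0.9,-0.05,0,-1,0,0,-2,1.8,-0.1,0,-1,0,0,-2,2.7,-0.2,0,-1,0,0,-2,3.6,-0.25,0,-1,0,0,-2,4.25,-0.3,0,-1,0,0,-2,4.25,-0.3,0,-1,0,0,-2,4.25,-0.3,0,-1]}}

```text
time: 9.15
ee_pos: [0.5919, 0.132, 0.1279]
eef_rot: [0.706, 0.708, -0.0, -0.001]
ft_force: [0.1, -1.7, -3.4]
width: 0.023
grip_force: 50.0
```

```bash
python3 - <<'E'
from m import *
s=telemetry.read_state(); print(s["time"],s["ee_pos"],R.from_quat(s["eef_rot"]).as_matrix().round(3),s["width"],s["grip_force"],s["ft_force"])
c=get_calibration("wrist"); im=camera("wrist"); cv2.imwrite("pics/w3.png",im[:,:,::-1]); np.save("w3.npy",im)
E
```

```text
9.15 [0.59188942 0.13204168 0.12792543] [[-0.004  1.    -0.001]
 [ 1.     0.004  0.   ]
 [ 0.    -0.001 -1.   ]] 0.023045603039914656 49.998421389609575 [ 0.05930561 -1.72734003 -3.35224933]
```

View pics/w3.png

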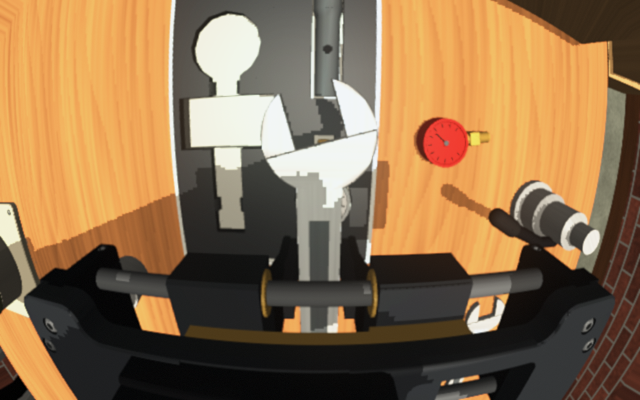

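The wrist view shows the pocket clear of the held spanner: head circle centred at (228,48), tail end at (231,228), notch at (215,120). The held spanner's head is at (320,130) and the red gauge is at (446,141). Now I'll measure both.

```bash
cat > pk.py <<'E'
from m import *
def meas(im,c,s,roi=(176,0,262,245),vmin=100,dz=0.0):
    hsv=cv2.cvtColor(im,cv2.COLOR_RGB2HSV); m=cv2.inRange(hsv,(0,0,vmin),(179,110,255))
    k=np.zeros_like(m); k[roi[1]:roi[3],roi[0]:roi[2]]=255; m&=k
    return m
E
python3 - <<'E'
from pk import *
im=np.load("w3.npy"); s=telemetry.read_state(); c=get_calibration("wrist"); print(s["ee_pos"])
hsv=cv2.cvtColor(im,cv2.COLOR_RGB2HSV)
for v in (15,30,48,70,85,92,120,150,165,180,195,205,215,222,226,230,234):
    row=hsv[v,160:275,2].astype(int); e=[(160+i,row[i],row[i+1]) for i in np.where(abs(np.diff(row))>35)[0]]; print(v,e)
for u in (222,228,233,240): 
    col=hsv[0:245,u,2].astype(int); print(u,[(i,col[i],col[i+1]) for i in np.where(abs(np.diff(col))>30)[0]])
print([tuple(im[v,u]) for v,u in((48,228),(210,230),(120,200),(120,187),(60,300))])
E
```

```text
[0.59221217 0.12987306 0.12799257]
15 [(np.int64(173), np.int64(241), np.int64(170)), (np.int64(174), np.int64(170), np.int64(93)), (np.int64(242), np.int64(137), np.int64(97))]
30 [(np.int64(172), np.int64(242), np.int64(166)), (np.int64(173), np.int64(166), np.int64(93)), (np.int64(200), np.int64(51), np.int64(110)), (np.int64(201), np.int64(110), np.int64(194)), (np.int64(202), np.int64(194), np.int64(239)), (np.int64(256), np.int64(244), np.int64(204)), (np.int64(257), np.int64(204), np.int64(129))]
48 [(np.int64(171), np.int64(245), np.int64(192)), (np.int64(172), np.int64(192), np.int64(109)), (np.int64(194), np.int64(76), np.int64(170)), (np.int64(195), np.int64(170), np.int64(235)), (np.int64(258), np.int64(236), np.int64(175)), (np.int64(259), np.int64(175), np.int64(118))]
70 [(np.int64(171), np.int64(243), np.int64(186)), (np.int64(172), np.int64(186), np.int64(106)), (np.int64(201), np.int64(80), np.int64(165)), (np.int64(202), np.int64(165), np.int64(230)), (np.int64(245), np.int64(211), np.int64(169)), (np.int64(246), np.int64(169), np.int64(130))]
85 [(np.int64(171), n
[... 4778 characters left out ...]
)), (np.int64(94), np.int64(119), np.int64(178)), (np.int64(95), np.int64(178), np.int64(243)), (np.int64(144), np.int64(241), np.int64(207)), (np.int64(145), np.int64(207), np.int64(137)), (np.int64(147), np.int64(165), np.int64(199)), (np.int64(166), np.int64(222), np.int64(173)), (np.int64(197), np.int64(123), np.int64(91)), (np.int64(227), np.int64(154), np.int64(121)), (np.int64(228), np.int64(121), np.int64(54)), (np.int64(229), np.int64(54), np.int64(21))]
[(np.uint8(242), np.uint8(245), np.uint8(232)), (np.uint8(160), np.uint8(154), np.uint8(135)), (np.uint8(242), np.uint8(242), np.uint8(228)), (np.uint8(74), np.uint8(68), np.uint8(57)), (np.uint8(125), np.uint8(124), np.uint8(116))]
```

```bash
python3 - <<'E'
from pk import *
s=telemetry.read_state(); c=get_calibration("wrist"); e=s["ee_pos"]
for b in (0,0.012,0.024,0.036):
    g=lambda u,v,z: (onz(c,u,v,z-b,True)[:2]*1000).round(1)
    T=g(231.5,228.3,.028); H=g(230,13.6,.028); 
    print(b,'len',np.linalg.norm(T-H).round(1),'headW',g(258.8,48,.038)[0]-g(194.6,48,.028)[0],'slotW',g(240.6,150,.038)[0]-g(213.7,150,.028)[0],
     'tail',T,'head',H,'trayW',g(380,150,.038)[0]-g(174.8,150,.038)[0],'trayL',g(174.8,150,.038))
# slot centreline (left at floor, right at foam top) & held spanner
b=0.012
# held spanner outline relative to camera: tool frame
im=np.load("w3.npy"); M=R.from_quat(s["eef_rot"]).as_matrix()
for dz in (0.014,0.000):
    ztop=e[2]-dz; hsv=cv2.cvtColor(im,cv2.COLOR_RGB2HSV)
    f=lambda u,v: ((M.T@(onz(c,u,v,ztop,True)-e))*1000).round(1)
    print(dz,'head side pts',f(261.5,148),f(378,128),'jaw',f(276,94),f(335,80))
    for v in (190,210,230):
        row=hsv[v,280:360,2].astype(int); print(v,[(280+i,row[i],row[i+1]) for i in np.where(abs(np.diff(row))>35)[0]])
E
```

```text
0 len 206.2 headW 63.30000000000001 slotW 29.0 tail [505.5  96.9] head [511.8 303. ] trayW 187.89999999999998 trayL [458.  178.4]
0.012 len 215.1 headW 66.00000000000006 slotW 30.099999999999966 tail [501.7  91.9] head [508.3 306.9] trayW 196.29999999999995 trayL [452.  176.8]
0.024 len 224.1 headW 68.69999999999999 slotW 31.199999999999932 tail [497.9  86.8] head [504.8 310.8] trayW 204.80000000000007 trayL [445.9 175.2]
0.036 len 232.9 headW 71.30000000000001 slotW 32.400000000000034 tail [494.2  81.8] head [501.4 314.6] trayW 213.20000000000005 trayL [439.9 173.6]
0.014 head side pts [ 57.8 -35.7  14. ] [70.4 36.7 13.9] jaw [ 91.2 -25.9  14. ] [99.6  9.9 13.9]
190 [(np.int64(294), np.int64(56), np.int64(92)), (np.int64(295), np.int64(92), np.int64(162)), (np.int64(325), np.int64(176), np.int64(222)), (np.int64(342), np.int64(220), np.int64(182))]
210 [(np.int64(295), np.int64(61), np.int64(99)), (np.int64(296), np.int64(99), np.int64(141)), (np.int64(344), np.int64(189), np.int64(153))]
230 [(np.int64(296), np.int64(62), np.int64(120)), (np.int64(297), np.int64(120), np.int64(158)), (np.int64(328), np.int64(97), np.int64(134)), (np.int64(340), np.int64(174), np.int64(117)), (np.int64(341), np.int64(117), np.int64(62))]
0.0 head side pts [ 59.7 -33.1  -0. ] [71.4 34.  -0.1] jaw [ 90.7 -24.   -0. ] [98.4  9.1 -0.1]
190 [(np.int64(294), np.int64(56), np.int64(92)), (np.int64(295), np.int64(92), np.int64(162)), (np.int64(325), np.int64(176), np.int64(222)), (np.int64(342), np.int64(220), np.int64(182))]
210 [(np.int64(295), np.int64(61), np.int64(99)), (np.int64(296), np.int64(99), np.int64(141)), (np.int64(344), np.int64(189), np.int64(153))]
230 [(np.int64(296), np.int64(62), np.int64(120)), (np.int64(297), np.int64(120), np.int64(158)), (np.int64(328), np.int64(97), np.int64(134)), (np.int64(340), np.int64(174), np.int64(117)), (np.int64(341), np.int64(117), np.int64(62))]
```

The camera heights check out (pocket length 206.2 mm, head 63.3 mm at zero bias). So it is the tips that sit about 14 mm behind the reported TCP. Next I'll measure the pocket pose and the spanner's pose in the hand.

```bash
cat > pose.py <<'E'
from pk import *
s=telemetry.read_state(); c=get_calibration("wrist"); e=s["ee_pos"]; M=R.from_quat(s["eef_rot"]).as_matrix()
im=np.load("w3.npy"); V=cv2.GaussianBlur(cv2.cvtColor(im,cv2.COLOR_RGB2GRAY),(3,3),0).astype(float)
def edge(line,lo,hi,sign):   # subpixel edge of strongest gradient
    g=sign*np.gradient(line)[lo:hi]; i=int(g.argmax()); w=np.clip(g[max(0,i-2):i+3],0,None); return lo+max(0,i-2)+(w*np.arange(len(w))).sum()/w.sum()
g=lambda u,v,z: onz(c,u,v,z,True)[:2]*1000
print("pocket slot centres")
C=[]
for v in (150,154,158,162,166,170,174,216,219,222):
    l=edge(V[v],205,226,1); rr=edge(V[v],234,250,-1); a=g(l,v,.028); b=g(rr,v,.038); C.append((a+b)/2); print(v,round(l,1),round(rr,1),C[-1].round(1),(b-a)[0].round(1))
C=np.array(C); p=np.polyfit(C[:,1],C[:,0],1); print('slot yaw',90-np.degrees(np.arctan(p[0])))
E_=[]
for v in range(30,66,3):
    l=edge(V[v],188,215,1); rr=edge(V[v],238,266,-1); E_.append((g(l,v,.028)+g(rr,v,.038))/2)
E_=np.array(E_); print('head chord centres',E_.mean(0).round(1),E_[:,0].round(1))
L=np.array([g(edge(V[v],168,190,-1),v,.038) for v in list(range(20,160,10))]); q=np.polyfit(L[:,1],L[:,0],1); print('tray edge yaw',90-np.degrees(np.arctan(q[0])),L[:,0].mean())
for u in (222,228,234): print('tail',g(u,edge(V[:,u],215,236,-1),.028).round(1),'headtop',g(u,edge(V[:,u],5,25,1),.028).round(1))
print('spanner in tool (mm)')
t=lambda u,v: ((M.T@(onz(c,u,v,e[2]+.0215,True)-e))*1000)
for v in range(185,232,5):
    l=edge(V[v],286,305,1); rr=edge(V[v],334,352,-1); A=t(l,v);B=t(rr,v); print(v,round(l,1),round(rr,1),((A+B)/2).round(1)[:2],(B-A)[1].round(1))
print('head',t(261.5,148).round(1),t(378.5,128).round(1),'tips',t(276,94).round(1),t(335,80).round(1))
E
python3 pose.py
```

```text
pocket slot centres
150 213.8 240.3 [508.5 175.7] 28.6
154 213.8 240.6 [508.4 172. ] 28.9
158 214.3 240.7 [508.4 168.2] 28.6
162 214.4 240.9 [508.4 164.5] 28.8
166 214.8 240.8 [508.3 160.8] 28.4
170 215.1 240.8 [508.2 157. ] 28.1
174 215.3 241.0 [508.1 153.2] 28.2
216 218.7 243.4 [507.5 111.9] 28.2
219 218.8 243.7 [507.4 108.8] 28.6
222 219.1 244.0 [507.4 105.6] 28.6
slot yaw 89.0532333861545
head chord centres [509.9 270.6] [511.8 511.  510.8 511.1 510.8 510.3 509.6 509.3 509.3 508.8 508.3 508.2]
tray edge yaw 89.18488879516659 458.875934434945
tail [495.5  97.3] headtop [504.2 302.3]
tail [501.8  97.3] headtop [509.9 303.3]
tail [508.1  97. ] headtop [515.7 301.9]
spanner in tool (mm)
185 290.9 347.8 [43.   0.4] 29.5
190 295.3 342.2 [40.3  0.1] 24.5
195 296.1 348.8 [37.6  2. ] 27.6
200 295.4 349.7 [34.9  2.1] 28.6
205 295.4 350.6 [32.1  2.4] 29.2
210 296.2 349.0 [29.3  2.2] 28.1
215 296.4 346.6 [26.4  1.6] 26.8
220 296.7 343.1 [23.6  0.7] 24.9
225 296.8 341.1 [20.7  0.2] 24.0
230 296.8 341.1 [17.7  0.2] 24.1
head [ 62.6 -29.  -21.5] [ 72.9  30.2 -21.6] tips [ 89.8 -21.1 -21.5] [ 96.6   8.  -21.6]
```

```bash
cat > headfit.py <<'E'
from pk import *
from scipy.optimize import least_squares
def headfit(im,c,s,dz=-0.0215,show=False):
    e=s["ee_pos"]; M=R.from_quat(s["eef_rot"]).as_matrix()
    t=lambda u,v: ((M.T@(onz(c,u,v,e[2]-dz,True)-e))*1000)[:2]
    V=cv2.GaussianBlur(im,(3,3),0).astype(float)
    P=[];U=[]
    for a in np.r_[np.arange(-160,-100,4),np.arange(20,160,4)]:   # angle about tool z from +x, in tool plane
        best=None; prof=[]; rs=np.arange(22,38,0.4)
        for rr in rs:
            p=np.array([69+rr*np.cos(np.radians(a)),rr*np.sin(np.radians(a))]); w=e+M@np.r_[p/1000,dz]; u,v=proj(c,w,True)
            prof.append(cv2.getRectSubPix(V.astype(np.float32),(1,1),(float(u),float(v)))[0,0])
        prof=np.array(prof); g=np.linalg.norm(np.gradient(prof,axis=0),axis=1); i=g.argmax()
        if g[i]>6: P.append([a,rs[i],69+rs[i]*np.cos(np.radians(a)),rs[i]*np.sin(np.radians(a))])
    P=np.array(P); 
    f=least_squares(lambda x:np.hypot(P[:,2]-x[0],P[:,3]-x[1])-30,[69,0],loss='soft_l1',f_scale=0.5)
    return f.x,np.c_[P[:,:2],f.fun]
if __name__=="__main__":
    s=telemetry.read_state(); c=get_calibration("wrist"); x,P=headfit(np.load("w3.npy"),c,s); print(x); print(P.round(1).tolist())
E
python3 headfit.py
```

```text
[6.90067490e+01 3.18893362e-02]
[[-160.0, 22.0, -8.0], [-156.0, 22.8, -7.2], [-152.0, 29.6, -0.4], [-148.0, 29.6, -0.4], [-144.0, 30.0, 0.0], [-140.0, 30.0, 0.0], [-136.0, 30.0, 0.0], [-132.0, 30.0, 0.0], [-128.0, 29.6, -0.4], [-124.0, 29.6, -0.4], [-120.0, 29.6, -0.4], [-116.0, 29.6, -0.4], [-112.0, 29.6, -0.4], [-108.0, 29.6, -0.4], [-104.0, 29.6, -0.4], [20.0, 24.0, -6.0], [24.0, 29.2, -0.8], [28.0, 29.2, -0.8], [32.0, 28.8, -1.2], [36.0, 28.8, -1.2], [40.0, 28.8, -1.2], [44.0, 28.8, -1.2], [48.0, 29.2, -0.8], [52.0, 29.2, -0.8], [56.0, 29.2, -0.8], [60.0, 29.2, -0.8], [64.0, 29.2, -0.8], [68.0, 30.4, 0.4], [72.0, 32.0, 2.0], [76.0, 31.2, 1.2], [80.0, 30.8, 0.8], [84.0, 30.4, 0.4], [88.0, 29.2, -0.8], [92.0, 28.8, -1.2], [96.0, 28.8, -1.2], [100.0, 30.8, 0.8], [104.0, 31.2, 1.2], [108.0, 31.6, 1.6], [112.0, 32.4, 2.4], [116.0, 33.6, 3.6], [120.0, 29.6, -0.4], [124.0, 29.6, -0.4], [128.0, 29.6, -0.4], [132.0, 29.6, -0.4], [136.0, 29.6, -0.4], [140.0, 29.6, -0.4], [144.0, 30.0, -0.0], [148.0, 30.0, -0.0], [152.0, 29.6, -0.4], [156.0, 29.6, -0.4]]
```

Spanner in hand: head centre at tool (69.0, 0.0), so its midpoint is at tool x = -1.0. The pocket midpoint is (0.5090, 0.2011) at yaw 89.05°. Next move: above the pocket.

>>> {"method": "drive_tool", "body": {"series": [0,0,0.1,0.6,-0.7,0,-1,0,0,0.23,1.2,-1.4,0.4,-1,0,0,0.23,1.7,-1.9,0.9,-1,0,0,0.23,1.81,-2.07,1.4,-1,0,0,0.23,1.81,-2.07,1.9,-1,0,0,0.23,1.81,-2.07,2.1,-1,0,0,0.23,1.81,-2.07,2.1,-1,0,0,0.23,1.81,-2.07,2.1,-1]}}

```text
time: 9.87
ee_pos: [0.5106, 0.2011, 0.045]
eef_rot: [0.715, 0.699, -0.0, 0.0]
ft_force: [0.2, 0.1, -2.1]
width: 0.023
grip_force: 50.0
```

```bash
python3 - <<'E'
from headfit import *
camera("side"); s=telemetry.read_state(); print(s["time"],s["ee_pos"],R.from_quat(s["eef_rot"]).as_matrix().round(4).tolist(),s["ft_force"])
M=R.from_quat(s["eef_rot"]).as_matrix(); mid=s["ee_pos"]+M@[-.001,.0001,-.0167]; print('mid',mid,'yaw',np.degrees(np.arctan2(M[1,0],M[0,0])))
d=M.T@(np.array([.50895,.2011,.033])-mid); print('d units',d/.04)
im=camera("wrist"); np.save("w4.npy",im); cv2.imwrite("pics/w4.png",im[:330,150:490,::-1])
E
```

```text
9.9167 [0.51102199 0.20148544 0.04566284] [[0.022, 0.9998, 0.0013], [0.9998, -0.022, 0.0001], [0.0002, 0.0013, -1.0]] [ 0.04786836  0.11795959 -2.61480533]
mid [0.51107876 0.2004812  0.06236278] yaw 88.7406054178048
d units [ 0.01417561 -0.05447671  0.73400348]
```

>>> {"method": "drive_tool", "body": {"series": [0,0,-0.06,0.01,-0.05,0.15,-1,0,0,-0.06,0.01,-0.05,0.3,-1,0,0,-0.06,0.01,-0.05,0.4,-1,0,0,-0.06,0.01,-0.05,0.4,-1,0,0,-0.06,0.01,-0.05,0.4,-1]}}

```text
time: 10.38
ee_pos: [0.5077, 0.2027, 0.0283]
eef_rot: [0.712, 0.702, -0.0, -0.0]
ft_force: [0.8, 0.6, -3.0]
width: 0.0232
grip_force: 50.0
```

```bash
cat > chk.py <<'E'
from h import *
s=telemetry.read_state(); M=R.from_quat(s["eef_rot"]).as_matrix(); mid=s["ee_pos"]+M@[-.001,.0001,-.0167]
print(s["time"],'mid',mid.round(4),'yaw',np.degrees(np.arctan2(M[1,0],M[0,0])),s["ft_force"].round(1),s["torque"].round(2))
print('d units',M.T@(np.array([.50895,.2011,.033])-mid)/.04)
E
python3 chk.py
```

```text
10.3833 mid [0.5077 0.2017 0.045 ] yaw 89.15440512162935 [ 0.8  0.6 -3. ] [-0.01 -0.03  0.04]
d units [-0.01505272  0.03051556  0.30018024]
```

View pics/w4.png

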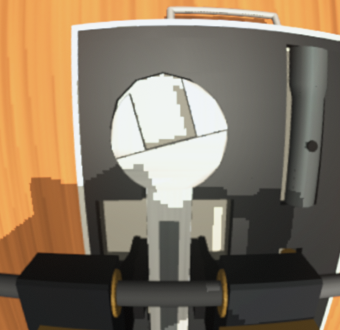

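The view shows the spanner head covering the pocket's round end, the right way round and centred, with the notch visible on both sides. I'll let the arm settle and recheck.

>>> {"method": "drive_tool", "body": {"series": [0,0,0,0,0,0,-1,0,0,0,0,0,0,-1,0,0,0,0,0,0,-1]}}

```text
time: 10.63
ee_pos: [0.508, 0.2029, 0.0289]
eef_rot: [0.712, 0.702, 0.0, 0.0]
ft_force: [0.5, 1.3, -3.0]
width: 0.0233
grip_force: 50.0
```

```bash
python3 chk.py
```

```text
10.6333 mid [0.5081 0.2019 0.0456] yaw 89.1485780130168 [ 0.5  1.3 -3. ] [-0.03  0.   -0.  ]
d units [-0.0195624   0.02084109  0.31496167]
```

>>> {"method": "drive_tool", "body": {"series": [0,0,0,-0.02,0.02,0.04,-1,0,0,0,-0.02,0.02,0.06,-1,0,0,0,-0.02,0.02,0.08,-1,0,0,0,-0.02,0.02,0.1,-1]}}

```text
time: 10.97
ee_pos: [0.509, 0.2021, 0.0253]
eef_rot: [0.712, 0.702, 0.0, 0.0]
ft_force: [-3.8, -2.1, 6.2]
width: 0.0231
grip_force: 50.0
```

>>> {"method": "drive_tool", "body": {"series": [0,0,0,0,0,0.02,-1,0,0,0,0,0,0.04,-1,0,0,0,0,0,0.04,-1]}}

```text
time: 11.22
ee_pos: [0.5085, 0.2032, 0.0237]
eef_rot: [0.712, 0.702, 0.001, -0.0]
ft_force: [-3.3, 1.6, 3.9]
width: 0.0233
grip_force: 50.0
```

```bash
python3 chk.py
```

```text
11.2167 mid [0.5086 0.2021 0.0404] yaw 89.2020942429878 [-3.3  1.6  3.9] [0.47 0.69 0.08]
d units [-0.02612135  0.00904706  0.18392512]
```

>>> {"method": "drive_tool", "body": {"series": [0,0,0,-0.02,0,0.03,-1,0,0,0,-0.02,0,0.06,-1,0,0,0,-0.02,0,0.06,-1]}}

```text
time: 11.47
ee_pos: [0.5088, 0.2033, 0.0222]
eef_rot: [0.712, 0.702, 0.001, -0.0]
ft_force: [-6.1, 3.4, 14.0]
width: 0.0232
grip_force: 50.0
```

>>> {"method": "drive_tool", "body": {"series": [0,0,0,0,0,0.03,-1,0,0,0,0,0,0.06,-1,0,0,0,0,0,0.06,-1]}}

```text
time: 11.72
ee_pos: [0.5087, 0.2035, 0.0196]
eef_rot: [0.712, 0.702, 0.001, -0.0]
ft_force: [-3.0, 6.0, 6.4]
width: 0.0233
grip_force: 50.0
```

```bash
python3 chk.py
```

```text
11.7167 mid [0.5088 0.2025 0.0363] yaw 89.24592165303719 [-3.   6.   6.4] [1.05 0.88 0.06]
d units [-0.0340656   0.00504574  0.08360011]
```

>>> {"method": "drive_tool", "body": {"series": [0,0,0,0.03,0,0.03,-1,0,0,0,0.03,0,0.06,-1,0,0,0,0.03,0,0.08,-1,0,0,0,0.03,0,0.08,-1]}}

```text
time: 12.05
ee_pos: [0.5089, 0.2036, 0.0165]
eef_rot: [0.712, 0.702, 0.001, -0.0]
ft_force: [-7.8, 1.9, 15.1]
width: 0.023
grip_force: 50.0
```

```bash
python3 chk.py
```

```text
12.05 mid [0.509  0.2026 0.0332] yaw 89.19694309011551 [-7.8  1.9 15.1] [0.2  1.54 0.03]
d units [-3.80505062e-02 -9.96937686e-06  6.02094393e-03]
```

>>> {"method": "drive_tool", "body": {"series": [0,0,0,0,0,0,0,0,0,0,0,0,0,0,0,0,0,0,0,0,0,0,0,0,0,0,0,0,0,0,0,0,0,-0.3,0,0,0,0,0,0,-0.9,0,0,0,0,0,0,-1.6,-1,0,0,0,0.4,0,-1.6,-1,0,0,0,1.1,0,-1.6,-1,0,0,0,1.1,0,-1.6,-1], "grip_force": 20}}

```text
time: 12.88
ee_pos: [0.5088, 0.2519, 0.0808]
eef_rot: [0.711, 0.703, 0.002, -0.001]
ft_force: [-0.6, 0.3, 0.0]
width: 0.0243
grip_force: 0.0
```

```bash
python3 - <<'E'
from headfit import *
s=telemetry.read_state(); M=R.from_quat(s["eef_rot"]).as_matrix(); print(s["ee_pos"],s["width"],s["ft_force"])
for n,p in(('head',[.50895+.045*.0166,.2011+.045,.038]),('tail',[.50895-.068*.0166,.2011-.068,.038])):
    print(n,p,(M.T@(np.array(p)-s["ee_pos"])-[0,0,-.0137])/.04)
np.save("side5.npy",camera("side"))
E
```

```text
[0.50883541 0.25192902 0.0808262 ] 0.024267311255068414 [-0.57470554  0.28218796  0.02699129]
head [0.5096970000000001, 0.24609999999999999, 0.038] [-0.14951418  0.02126239  1.41263809]
tail [0.5078212, 0.1331, 0.038] [-2.97482858  0.00367058  1.40199837]
```

>>> {"method": "drive_tool", "body": {"series": [0,0,0,-0.15,0.02,0,-1,0,0,0,-0.15,0.02,0.4,-1,0,0,0,-0.15,0.02,0.8,-1,0,0,0,-0.15,0.02,1.1,-1,0,0,0,-0.15,0.02,1.25,-1,0,0,0,-0.15,0.02,1.33,-1,0,0,0,-0.15,0.02,1.39,-1,0,0,0,-0.15,0.02,1.43,-1,0,0,0,-0.15,0.02,1.43,-1]}}

```text
time: 13.68
ee_pos: [0.5102, 0.2396, 0.0241]
eef_rot: [0.713, 0.702, -0.0, 0.0]
ft_force: [-9.2, -6.3, 21.9]
width: 0.0004
grip_force: 10.6
```

>>> {"method": "drive_tool", "body": {"series": [0,0,0,0.1,0,0.04,-1,0,0,0,0.1,0,0.04,-1,0,0,0,0.1,0,0.04,-1]}}

```text
time: 13.93
ee_pos: [0.5102, 0.2396, 0.024]
eef_rot: [0.713, 0.701, -0.003, 0.002]
ft_force: [-20.6, -22.6, 46.6]
width: 0.0003
grip_force: 23.1
```

>>> {"method": "drive_tool", "body": {"series": [0,0,0,0,0,-0.4,-1,0,0,0,-0.7,0,-0.6,-1,0,0,0,-1.6,0,-0.6,-1,0,0,0,-2.4,0,-0.6,-1,0,0,0,-2.8,0,-0.6,-1,0,0,0,-2.8,0,-0.45,-1,0,0,0,-2.8,0,-0.3,-1]}}

```text
time: 14.52
ee_pos: [0.5094, 0.1317, 0.033]
eef_rot: [0.713, 0.701, 0.001, 0.001]
ft_force: [-0.7, 1.6, 1.1]
width: 0.0005
grip_force: 0.0
```

```bash
python3 - <<'E'
from h import *
s=telemetry.read_state(); M=R.from_quat(s["eef_rot"]).as_matrix(); print(s["ee_pos"],s["ft_force"])
p=[.50895-.068*.0166,.2011-.068,.038]; print((M.T@(np.array(p)-s["ee_pos"])-[0,0,-.0137])/.04)
E
```

```text
[0.50935518 0.13166733 0.03298953] [-0.69813653  1.5804471   1.05050124]
[ 0.03521986 -0.03869304  0.21717472]
```

>>> {"method": "drive_tool", "body": {"series": [0,0,0,0.03,-0.04,0.06,-1,0,0,0,0.03,-0.04,0.12,-1,0,0,0,0.03,-0.04,0.18,-1,0,0,0,0.03,-0.04,0.23,-1,0,0,0,0.03,-0.04,0.27,-1,0,0,0,0.03,-0.04,0.27,-1]}}

```text
time: 15.02
ee_pos: [0.5067, 0.1349, 0.024]
eef_rot: [0.712, 0.702, 0.0, -0.0]
ft_force: [-15.7, -3.0, 34.3]
width: 0.0005
grip_force: 17.1
```

Both ends stopped at foam level (tip z 0.0377) under 34–46 N. I'll raise the arm, locate the gauge dial and check the spanner.

>>> {"method": "drive_tool", "body": {"series": [0,0,0,0,0,-0.6,-1,0,0,0,0,0.5,-1.4,-1,0,0,0,-0.6,1.0,-2.2,-1,0,0,0,-1.4,1.2,-2.8,-1,0,0,0,-1.9,1.2,-2.8,-1,0,0,0,-1.9,1.2,-2.8,-1]}}

```text
time: 15.52
ee_pos: [0.5556, 0.0518, 0.1353]
eef_rot: [0.714, 0.7, 0.001, 0.002]
ft_force: [0.7, -0.4, -1.1]
width: 0.0007
grip_force: 0.0
```

```bash
python3 - <<'E'
from h import *
s=telemetry.read_state(); print(s["time"],s["ee_pos"])
sc=cv2.imread("pics/scene0.png")[:,:,::-1]; sd=cv2.imread("pics/side0.png")[:,:,::-1]
cw=get_calibration("wrist"); w=camera("wrist"); np.save("w6.npy",w); sidenow=camera("side"); scn=camera("scene")
def dial(im,c,guess,z,fish,half):
    u,v=guess; u,v=int(u),int(v); x0=max(0,u-half); y0=max(0,v-half); k=np.ascontiguousarray(im[y0:v+half,x0:u+half]); h=cv2.cvtColor(k,cv2.COLOR_RGB2HSV)
    m=cv2.inRange(h,(0,0,170),(179,60,255)); cs=cv2.findContours(m,cv2.RETR_EXTERNAL,cv2.CHAIN_APPROX_NONE)[0]; q=max(cs,key=cv2.contourArea)
    P=np.array([onz(c,a+x0,b+y0,z,fish)[:2] for a,b in q[:,0]]); (ctr,(a,b),_)=cv2.fitEllipse((P*1000).astype(np.float32)); return np.round(ctr,1),round(a,1),round(b,1)
for n,im,g,f,hf in(("scene",sc,(378,203),False,16),("side",sd,(337,265),False,22),("scene",scn,(378,203),False,16),("side",sidenow,(337,265),False,22)):
    print(n,dial(im,get_calibration(n),g,.048,f,hf))
g=proj(cw,[.59,.135,.048],True); print(g)
try: print("wrist",dial(w,cw,g,.048,True,50))
except Exception as ex: print(ex)
cv2.imwrite("pics/w6.png",np.vstack([w[:,100:500],cv2.resize(sidenow[230:400,260:460],(400,340))])[:,:,::-1][:600])
E
```

```text
15.5167 [0.5555857  0.05175094 0.13526267]
scene (array([595.9, 134.8]), 44.2, 44.7)
side (array([596.6, 131.4]), 45.3, 45.9)
scene (array([595.9, 134.7]), 43.8, 44.7)
side (array([596.6, 131.5]), 45.6, 46.4)
(np.float64(357.0441422634354), np.float64(105.71378771113082))
wrist (array([595. , 133.3]), 48.3, 51.0)
```

The dial is at (0.596, 0.133), agreed by three views. Before the gauge, I'll press the spanner head again in case the tail press lifted it.

>>> {"method": "drive_tool", "body": {"series": [0,0,0,0.9,-0.3,0,-1,0,0,0,1.9,-0.6,0,-1,0,0,0,2.9,-0.9,0.4,-1,0,0,0,3.9,-1.24,1.0,-1,0,0,0,4.83,-1.24,1.6,-1,0,0,0,4.83,-1.24,2.2,-1,0,0,0,4.83,-1.24,2.5,-1,0,0,0,4.83,-1.24,2.5,-1]}}

```text
time: 16.33
ee_pos: [0.5036, 0.2515, 0.0297]
eef_rot: [0.711, 0.703, -0.003, -0.001]
ft_force: [-0.3, -0.4, 0.8]
width: 0.0007
grip_force: 0.0
```

>>> {"method": "drive_tool", "body": {"series": [0,0,0,0,0,0.08,-1,0,0,0,0,0,0.14,-1,0,0,0,0,0,0.2,-1,0,0,0,0,0,0.2,-1]}}

```text
time: 16.67
ee_pos: [0.5077, 0.2502, 0.0261]
eef_rot: [0.713, 0.701, 0.001, 0.0]
ft_force: [0.2, -0.3, 1.0]
width: 0.0004
grip_force: 0.0
```

>>> {"method": "drive_tool", "body": {"series": [0,0,0,0,0,0.04,-1,0,0,0,0,0,0.08,-1,0,0,0,0,0,0.1,-1,0,0,0,0,0,0.1,-1]}}

```text
time: 17.0
ee_pos: [0.5077, 0.2507, 0.0241]
eef_rot: [0.713, 0.702, 0.001, 0.001]
ft_force: [-7.8, -5.9, 23.6]
width: 0.0005
grip_force: 12.0
```

The head is still at foam level. On to the gauge.

>>> {"method": "drive_tool", "body": {"series": [0,0,0,0,0,-0.8,-1,0,0,0,-0.3,0.2,-1.4,-1,0,0,0,-1.1,0.9,-1.6,-1,0,0,0,-1.8,1.5,-1.6,-1,0,0,0,-2.5,2.0,-1.4,-1,0,0,0,-2.89,2.26,-1.1,-1,0,0,0,-2.89,2.26,-0.8,-1,0,0,0,-2.89,2.26,-0.55,-1,0,0,0,-2.89,2.26,-0.55,-1]}}

```text
time: 17.75
ee_pos: [0.5938, 0.1346, 0.0412]
eef_rot: [0.712, 0.702, -0.001, -0.001]
ft_force: [-0.0, -0.1, -1.0]
width: 0.0006
grip_force: 0.0
```

>>> {"method": "drive_tool", "body": {"series": [0,0,0,0,0,0.1,-1,0,0,0,0,0,0.18,-1,0,0,0,0,0,0.26,-1,0,0,0,0,0,0.34,-1,0,0,0,0,0,0.4,-1,0,0,0,0,0,0.4,-1]}}

```text
time: 18.25
ee_pos: [0.5971, 0.1357, 0.0288]
eef_rot: [0.712, 0.702, 0.002, 0.001]
ft_force: [2.3, 1.8, 4.3]
width: 0.0004
grip_force: 1.6
```

Contact, and the gauge is going down. I'll keep pressing to foam level.

>>> {"method": "drive_tool", "body": {"series": [0,0,0,-0.05,0,0.06,-1,0,0,0,-0.05,0,0.12,-1,0,0,0,-0.05,0,0.16,-1,0,0,0,-0.05,0,0.2,-1,0,0,0,-0.05,0,0.2,-1]}}

```text
time: 18.67
ee_pos: [0.5958, 0.1331, 0.024]
eef_rot: [0.712, 0.702, 0.001, 0.0]
ft_force: [-18.2, -1.9, 43.9]
width: 0.0007
grip_force: 21.9
```

Gauge at the hard stop at foam level. I'll touch the tail once more, in case the second head press lifted it.

>>> {"method": "drive_tool", "body": {"series": [0,0,0,0,0,-0.8,-1,0,0,0,-0.04,-0.6,-0.9,-1,0,0,0,-0.04,-1.4,-0.9,-1,0,0,0,-0.04,-2.2,-0.8,-1,0,0,0,-0.04,-2.2,-0.6,-1,0,0,0,-0.04,-2.2,-0.4,-1,0,0,0,-0.04,-2.2,-0.3,-1,0,0,0,-0.04,-2.2,-0.2,-1,0,0,0,-0.04,-2.2,-0.2,-1]}}

```text
time: 19.42
ee_pos: [0.5078, 0.1313, 0.0265]
eef_rot: [0.713, 0.702, -0.0, -0.0]
ft_force: [-0.4, -0.8, -1.0]
width: 0.0005
grip_force: 0.0
```

>>> {"method": "drive_tool", "body": {"series": [0,0,0,0,0,0.06,-1,0,0,0,0,0,0.12,-1,0,0,0,0,0,0.16,-1,0,0,0,0,0,0.2,-1,0,0,0,0,0,0.2,-1]}}

```text
time: 19.83
ee_pos: [0.5085, 0.1317, 0.0239]
eef_rot: [0.713, 0.702, 0.0, 0.0]
ft_force: [-23.3, -7.1, 53.8]
width: 0.0006
grip_force: 27.1
```

The tail is flush, with no contact until foam level. I'll retreat and do a last numeric check.

>>> {"method": "drive_tool", "body": {"series": [0,0,0,0,0,-0.8,-1,0,0,0,0,0,-1.7,-1,0,0,0,-0.6,0.5,-2.6,-1,0,0,0,-1.4,1,-3.2,-1,0,0,0,-2.2,1.2,-3.2,-1,0,0,0,-2.8,1.2,-3.2,-1,0,0,0,-2.8,1.2,-3.2,-1,0,0,0,-2.8,1.2,-3.2,-1]}}

```text
time: 20.5
ee_pos: [0.5542, 0.0173, 0.1475]
eef_rot: [0.713, 0.701, -0.0, 0.0]
ft_force: [-0.1, 0.6, -0.1]
width: 0.0003
grip_force: 0.0
```

```bash
python3 - <<'E'
from h import *
s=telemetry.read_state(); print(s["time"],s["ee_pos"],s["ft_force"])
I={n:camera(n) for n in("scene","side")}; C={n:get_calibration(n) for n in I}
g0={"scene":cv2.imread("pics/scene0.png")[:,:,::-1],"side":cv2.imread("pics/side0.png")[:,:,::-1]}
def px(im,u,v,half):
    h=cv2.cvtColor(np.ascontiguousarray(im[v-half:v+half,u-half:u+half]),cv2.COLOR_RGB2HSV); m=cv2.inRange(h,(0,0,170),(179,60,255))
    q=max(cv2.findContours(m,cv2.RETR_EXTERNAL,cv2.CHAIN_APPROX_NONE)[0],key=cv2.contourArea); (a,b),ax,_=cv2.fitEllipse(q); return a+u-half,b+v-half,ax
def tri(a,b):
    o1,d1=ray(C["scene"],*a[:2]); o2,d2=ray(C["side"],*b[:2]); k=np.linalg.lstsq(np.c_[d1,-d2],o2-o1,rcond=None)[0]; return ((o1+d1*k[0]+o2+d2*k[1])/2).round(4)
for G in(g0,I):
    a=px(G["scene"],378,204,14); b=px(G["side"],337,267,20); print('dial',tri(a,b),a[2],b[2])
for n in I:  # untouched things: fitting, torch, red gauge
    d=np.abs(I[n].astype(int)-g0[n].astype(int)).max(2)
    for name,p,h in(("torch",[.6,.27,.05],14),("fitting",[.698,-.003,.015],10)):
        u,v=map(int,proj(C[n],p)); print(n,name,(u,v),np.median(d[v-h:v+h,u-h:u+h]))
E
```

```text
20.5 [0.55422823 0.0172668  0.14745405] [-0.12460575  0.6435667  -0.06333526]
dial [0.5966 0.1347 0.0495] (18.16145896911621, 22.220901489257812) (19.271617889404297, 31.050500869750977)
dial [0.5965 0.1335 0.0397] (17.855655670166016, 21.9849853515625) (19.354290008544922, 30.9212703704834)
scene torch (444, 223) 2.0
scene fitting (297, 232) 3.5
side torch (314, 333) 4.0
side fitting (293, 225) 6.0
```

The dial dropped 10 mm to the foam level, and the torch and fitting are unmoved. Handing in.

```bash
python3 -c "from bench import r; print(r.close_job())"
```

```text
the job is handed in; nothing more can be done
None
```

I packed the spanner farthest to the robot's right in its cut-out, head the right way round, and pressed it flush at head and tail. I then pressed the gauge flush, left the torch and brass fitting in place, and handed the job in at about 20.5 s. No verdict was returned.

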